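# Find the stray brass nut and hold it up in the tongs

### The arm

A 6-joint arm with a two-finger parallel gripper is mounted at the origin on the work surface. World frame = base frame: x ahead of the robot, y to its left, z up, the work surface at z = 0. Lengths are in mm, angles in rad, forces in N, time in s.
With the tool pointing down it reaches from about 300 to 825 mm from the base axis. Payload 5.4 kg.
Tool frame: the origin (TCP) lies at the very end of the fingers, on their centre line; the grasp point (between the pads) lies manip.tcp_to_grasp behind it (manip.tcp_to_grasp is the distance from the TCP to the grasp point, in mm); z points along the fingers, y is the line along which they close (so a half turn about z gives the same grasp; the last joint's range is limited). The gripper opens to 92 mm and grips with 3 to 60 N. Pads are 20 mm wide; open, the fingers measure 128 mm over their backs; the gripper's body (75 mm by 189 mm) begins 69 mm behind the grasp point.
Start: joints at [0.982, 0.158, 1.597, -0, 1.386, -0.21], TCP at [212.647, 534.217, 214.601] pointing down, gripper open.
Joint ranges: [-2.91, 2.91], [-0.94, 2.29], [0.18, 2.7], [-1.29, 4.43], [0.17, 2.64], [-3, 3]. Speed limits (rad/s): [2.57, 2.57, 3.14, 3.14, 3.14, 3.14].

### API

Orientations are given as a unit quaternion [x, y, z, w].
In Python, from rig import manip, imaging gives the robot as it stands. The module is installed in compiled form; this text tells all that it offers.
- The arm moves only by the tool arm_command, never from a script. Its argument "increments" is a list of rows, each a list of 7 numbers: the shift along the tool's x, y, z in units of 30 mm (1.0 is 30 mm), then the turn, a rotation vector about the tool's x, y, z in degrees, then the opening, from -1 (shut) to 1 (fully open), so that 0 is half open. In form: [[dx, dy, dz, ax, ay, az, jaw], ...]. A call has 1 to 20 rows; each row is the pose to reach, as a shift and turn from the pose commanded when the call began, along the tool's axes at that moment; what a row does not reach only later rows make up. A row lasts 1/12 s, in which the tool goes at most 41.7 mm and 7.16 degrees, less where a joint would pass 70% of its speed; a pose out of reach is approached as far as the arm can. A call with a gripper value outside its range is refused whole. The fingers move at their own pace and stop on an object; "newtons" is the grip in N (left out, the last holds). Time passes only in rows, so rows that repeat a pose let the fingers close. It gives the time, the measured TCP pose, the force, the opening and the grip force at its end, in the units of the state.
- manip.read_state(): the state, without advancing time (a new reading comes with each control period).
- imaging.read_camera(name): name is "scene" or "top" or "wrist"; returns a dict with "frame" (420x560x3 uint8, red, green, blue), "K" (3x3 intrinsics, pixels), "rvec" (rotation vector, rad) and "tvec" (3), from world to camera coordinates, as OpenCV has them; the wrist camera has in their place "hand_eye" (4x4, takes a point from camera to tool coordinates, whose origin is the TCP and whose axes are the flange's). Camera axes: x right, y down, z forward; pixel columns grow to the right and rows downward; lengths in mm; the calibration is good to about 2 mm. The wrist camera is an equidistant fisheye: a pixel r from the principal point sees the ray r / f radians off the axis. A picture is of the moment at which its call begins: read the wrist's pose just before it. There is no depth.
- manip.close_job(): hands the job in; it is judged then, once.
The state is a dict: "t": time; "joints": joint angles; "joint_velocities": joint speeds; "joint_efforts": joint torques, N m; "ee_pos": TCP position; "tool_rot": TCP orientation; "contact_force": force on the tool from outside, world axes, zero at the start; "moment": the same for the moment, N m; "opening": finger opening in mm; "grasp_force": force on a finger pad.
Only numpy, scipy, OpenCV 4.12 (cv2) and the standard library are available. Lean on these libraries where they do the work, as an engineer would, in place of code of your own. Each camera call takes 0.05 s, during which the arm holds its last target. There are 200 camera calls.

### The job

A brass nut has got in with the oiled black ones in the steel cup: tip all three nuts out onto the green sorting mat and stand the empty cup upright on the work surface again. The nuts are oily, so do not touch the brass one with the gripper: squeeze the tongs on it, lift it and hold it still more than 10 cm above the table for inspection, leaving the black nuts on the mat and everything else where it is. Finish like that, still holding the nut up in the tongs; put neither of them down.

Things in the scene. Friction and masses are not known exactly. Their poses are not given: they have to be found in the camera images.
- mat: flat grey-green rubber sorting mat fixed to the table, 270 (its x) by 290 (its y) mm and 3 mm thick; origin at the centre of its underside, so its top is at height 3 mm
- cup: smooth stainless-steel cup, slightly conical, 80 mm high, outside diameter 51 mm at the foot, 64 mm at the rim (59 mm at 50 mm height), wall 3 mm, floor 4 mm, 130 g; origin at the centre of its underside, z up its axis. The three nuts lie jumbled in its lower half. It is slippery inside: the nuts slide out once it is tipped 100 to 120 degrees from upright
- cup_mid (a point): on the cup's axis, 40 mm above its underside
- cup_rim (a point): centre of the cup's mouth, 80 mm above its underside
- brass_nut: brass-coloured hexagon nut, 24 mm across flats, 27.7 mm across corners, 13 mm thick, 16 mm hole, 33 g; origin at its centre, z along the hole
- steel_nut1: black hexagon nut, same size and origin as the brass one
- steel_nut2: the other black hexagon nut, same size and origin as the brass one
- tongs: spring tongs lying on edge (hinge pin upright), steel arms, black hand grips, red silicone jaws, 130 g; this frame goes with the left (+y) arm. Origin at the squeeze place, midway between the open hand grips, on the underside; x to the jaw tips, z up. Pin at x = -100 mm, balance near x = 0, jaws x = +61 to +105 mm (middle +83), 32 mm tall from the underside
- tongs_arm: right (-y) arm of the tongs with its jaw, turning on the pin; origin on the pin, underside height. The jaws stand about 48 mm apart when open; 1 mm less over the grips closes the jaws by about 1.8 mm
- tongs_squeeze (a point): squeeze place, midway between the open hand grips, 16 mm above the tongs' underside. The grips are 60 mm long, 24 mm tall, centred at this height, 51 mm over both when open, 38 mm with the jaws 24 mm apart. The spring pushes them apart with 8 N (open) to 12 N (shut), so tongs pinched lightly can be carried open; 30 to 60 N on the grips clamps a nut
- tongs_tips (a point): midway between the open jaws, x = +81 mm in the tongs' frame, 16 mm above the underside
- bolt_box: open cardboard box of black bolts, 170 x 130 x 85 mm; leave it alone; origin at the centre of its underside
- blue_carton: closed blue carton, 110 x 150 x 100 mm; leave it alone; origin at the centre of its underside
- spray_can: upright spray can, 52 mm diameter, 150 mm high; leave it alone; origin at the centre of its underside
- tape_roll: roll of brown packing tape lying flat, 96 mm diameter, 48 mm high; leave it alone; origin at the centre of its underside
- scanner: hand-held code scanner lying on its side, about 155 x 58 x 34 mm; leave it alone; origin under its handle, head towards its x
- grease_tin: small round tin, 68 mm diameter, 36 mm high; leave it alone; origin at the centre of its underside
- marker: white marker pen with red cap, lying, 125 x 15 x 15 mm; leave it alone; origin under the middle of its barrel

How it is judged (in metres and radians):
On the way, in this order (a step that is already met when the one before it is completed fails the run):
1. the cup is tipped, its mouth over the mat (angle between cup's own z axis and vertical above 1.2 rad and x of cup_rim in the frame of mat between -0.135 and 0.135 m and y of cup_rim in the frame of mat between -0.145 and 0.145 m), for 0.1 s.
2. all three nuts lie on the mat, out of the cup (height (world z) of each of brass_nut, steel_nut1, steel_nut2 below 0.03 m and x of brass_nut in the frame of mat between -0.135 and 0.135 m and y of brass_nut in the frame of mat between -0.145 and 0.145 m and distance between each of brass_nut, steel_nut1, steel_nut2 and cup_mid above 0.055 m and linear speed of each of brass_nut, steel_nut1, steel_nut2 below 0.05 m/s and x of steel_nut1 in the frame of mat between -0.135 and 0.135 m and y of steel_nut1 in the frame of mat between -0.145 and 0.145 m and x of steel_nut2 in the frame of mat between -0.135 and 0.135 m and y of steel_nut2 in the frame of mat between -0.145 and 0.145 m), for 0.2 s.
3. the empty cup stands upright again, let go (angle between cup's own z axis and vertical below 0.12 rad and height (world z) of cup between -0.003 and 0.009 m and contact force between the fingers and cup below 0.05 N and linear speed of cup below 0.03 m/s), for 0.3 s.
At the end, for the whole second after the job is handed in: Brass nut over 100 mm above the table, still, clamped (over 1 N) in the tongs held by the gripper (over 2 N), untouched by the robot; black nuts lie on the mat (centre within its outline); cup upright (0.12 rad) on table or mat, let go, still (all of step 3 and height (world z) of brass_nut above 0.1 m and contact force between brass_nut and tongs_arm above 1 N and contact force between the fingers and tongs above 2 N and contact force between each of the fingers, the arm and brass_nut below 0.05 N and linear speed of brass_nut below 0.05 m/s and distance between brass_nut and tongs_tips below 0.06 m and height (world z) of each of steel_nut1, steel_nut2 below 0.03 m and x of steel_nut1 in the frame of mat between -0.135 and 0.135 m and y of steel_nut1 in the frame of mat between -0.145 and 0.145 m and x of steel_nut2 in the frame of mat between -0.135 and 0.135 m and y of steel_nut2 in the frame of mat between -0.145 and 0.145 m); the arm keeps its last pose, push and grip.
It fails at once if the gripper or arm touches the brass nut (over 0.5 N) (contact force between any of the fingers, the arm and brass_nut above 0.5 N).
It fails at once if a bystander (box of bolts, carton, can, tape, scanner, tin or marker) is pushed more than 30 mm or tipped over (distance of any of bolt_box, blue_carton, spray_can, tape_roll, scanner, grease_tin, marker from where it was at the start of the episode above 0.03 m or angle between any of bolt_box, blue_carton, spray_can, tape_roll, scanner, grease_tin, marker's own z axis and vertical above 0.35 rad).
It also fails if it takes over 67 s, if anything falls off the work surface, if the arm or the gripper's body presses on something with over 40 N, if the wrist force passes 120 N, or if a joint passes its speed limit or range.

## Working session

There is one attempt and no reset: what is moved stays moved. The work goes in short steps, Python scripts to look and compute and a tool call to move; the robot and the scene stay as the last step left them, time stands still between calls to the robot, and variables do not carry over. Pictures are saved under pics/ and viewed, at most 13 in all, crops included, and the job is handed in when it is done.

Besides the shell and the picture viewer there is one more tool, called after "Emit:" as name([rows], argument=value, ...), one row to a line, values as JSON. arm_command: Moves the arm, as the interface text tells. Its arguments: {"type":"object","properties":{"increments":{"type":"array","items":{"type":"array","items":{"type":"number"}}},"newtons":{"type":"number"}},"required":["increments"]}

```bash
mkdir -p pics; cat > h.py <<'E'
import numpy as np,cv2
from scipy.spatial.transform import Rotation as R
from rig import manip,imaging
def cam(n):
    c=imaging.read_camera(n);return c
def save(c,p): cv2.imwrite('pics/'+p,c['frame'][:,:,::-1])
def ray(c,uv,st=None):
    K=np.array(c['K'])
    if 'rvec' in c and c['rvec'] is not None:
        M=R.from_rotvec(np.ravel(c['rvec'])).as_matrix();t=np.ravel(c['tvec'])
        d=np.linalg.inv(K)@[uv[0],uv[1],1];return -M.T@t,M.T@d
    x=(uv[0]-K[0,2])/K[0,0];y=(uv[1]-K[1,2])/K[1,1];r=np.hypot(x,y)+1e-12
    d=np.array([np.sin(r)*x/r,np.sin(r)*y/r,np.cos(r)])
    H=np.array(c['hand_eye']);T=R.from_quat(st['tool_rot']).as_matrix()
    return T@H[:3,3]+np.array(st['ee_pos']),T@H[:3,:3]@d
def onplane(c,uv,z,st=None):
    o,d=ray(c,uv,st);return o+d*(z-o[2])/d[2]
def proj(c,p):
    return cv2.projectPoints(np.array([p],float),np.ravel(c['rvec']),np.ravel(c['tvec']),np.array(c['K']),None)[0].ravel()
E
python3 - <<'E'
from h import *
s=manip.read_state();print(s,manip.tcp_to_grasp)
a=cam('scene');b=cam('top');w=cam('wrist')
print(a['K'],b['K'],w['K'],w['hand_eye'])
for c in(a,b):print(ray(c,(280,210)))
for c,n in((a,'s1.png'),(b,'t1.png'),(w,'w1.png')):save(c,n)
E
```

```text
{'t': 0.0, 'joints': array([ 9.81909224e-01,  1.59021122e-01,  1.59821870e+00, -4.00432920e-05,
        1.38620045e+00, -2.10121012e-01]), 'joint_velocities': array([-9.25861321e-05, -3.16135429e-04,  1.53414351e-04, -9.67964046e-04,
       -4.75782155e-04,  1.08775552e-03]), 'joint_efforts': array([ 1.19868113e-03, -3.85562575e+01, -3.22112811e+01,  7.00898515e-02,
        3.76889796e-02, -1.26089622e-04]), 'ee_pos': array([212.30857141, 533.6970148 , 213.64139452]), 'tool_rot': array([ 1.88249299e-01,  9.82120842e-01, -8.58716215e-04, -3.41197389e-04]), 'contact_force': array([-0.2324672 ,  0.49831606,  0.06273737]), 'moment': array([-0.00188843, -0.06451278, -0.05739038]), 'grasp_force': 0.0, 'opening': 91.91649201108794} 18.700000000000003
[[437.12682887   0.         278.84679916]
 [  0.         437.12682887 207.83759865]
 [  0.           0.           1.        ]] [[538.07041269   0.         276.31346112]
 [  0.         538.07041269 208.85415251]
 [  0.           0.           1.        ]] [[325.1922621    0.         279.62880682]
 [  0.         325.1922621  213.5930405 ]
 [  0.           0.           1.        ]] [[-4.20265379e-04 -9.62050529e-01 -2.72871037e-01  7.69287290e+01]
 [ 9.99999912e-01 -4.08412781e-04 -1.00236397e-04  3.63979959e-01]
 [-1.50115400e-05 -2.72871055e-01  9.62050616e-01 -1.69177996e+02]
 [ 0.00000000e+00  0.00000000e+00  0.00000000e+00  1.00000000e+00]]
(array([1070.86778104, -533.73118793, 1174.90199003]), array([-0.36245353,  0.39526952, -0.84405028]))
(array([ 484.37623318,  -44.47658759, 1810.62984572]), array([ 0.05875049, -0.00479227, -0.99828698]))
```

View pics/t1.png

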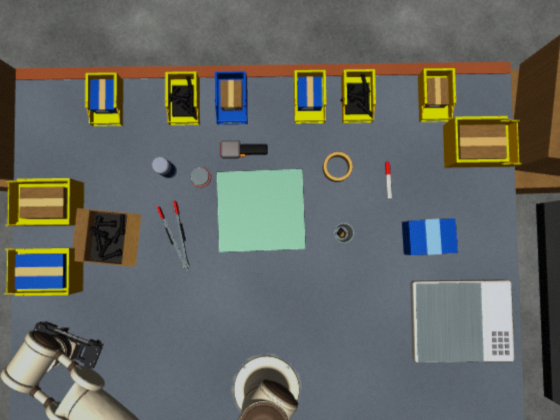

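View pics/s1.png

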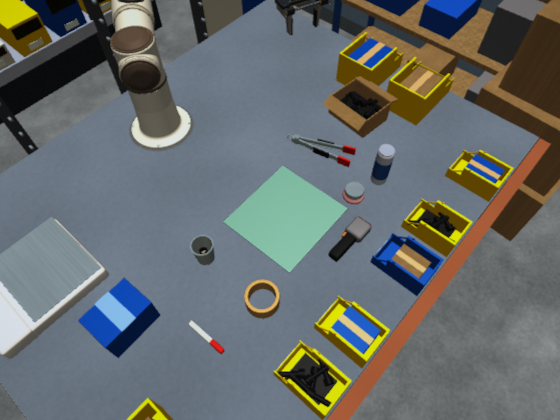

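The top view shows the mat around (261,210), the cup at (344,233), and the tongs with pin at (185,267) and red tips at (160,211) and (177,205). I'll convert these to world positions.

```bash
python3 - <<'E'
from h import *
b=cam('top');f=b['frame'];hsv=cv2.cvtColor(f,cv2.COLOR_RGB2HSV)
g=cv2.inRange(hsv,(55,50,90),(85,255,255))
n,l,st,ce=cv2.connectedComponentsWithStats(g);i=1+np.argmax(st[1:,4]);
c=max(cv2.findContours((l==i).astype('uint8'),0,2)[0],key=cv2.contourArea)
bx=cv2.boxPoints(cv2.minAreaRect(c));print('mat',[onplane(b,p,3)[:2].round() for p in bx],onplane(b,ce[i],3))
r=cv2.inRange(hsv,(0,120,100),(8,255,255))|cv2.inRange(hsv,(172,120,100),(180,255,255))
n,l,st,ce=cv2.connectedComponentsWithStats(r)
for i in range(1,n):
  if st[i,4]>10 and st[i,1]>130:print('red',ce[i],st[i],onplane(b,ce[i],32)[:2].round(1))
print('pin',onplane(b,(185.5,267),20)[:2],'cup rim',onplane(b,(344,233),80)[:2])
for n,uv,z in(('bolt',(107,237),85),('can',(162,165),150),('tin',(200,177),36),('scan',(243,150),34),('tape',(338,166),48),('mark',(389,180),15),('cart',(430,237),100)):print(n,onplane(b,uv,z)[:2].round())
cv2.imwrite('pics/z.png',np.hstack([cv2.resize(f[190:280,140:200,::-1],None,fx=6,fy=6,interpolation=2),cv2.resize(f[190:280,315:375,::-1],None,fx=6,fy=6,interpolation=2)]))
E
```

```text
mat [array([725., 163.]), array([ 731., -131.]), array([ 460., -136.]), array([454., 155.])] [591.62400837  12.79929481   3.        ]
red [387.28813559 167.59322034] [385 162   6  12  59] [ 725.5 -411.7]
red [175.21875 206.78125] [173 201   5  13  32] [604.4 294.1]
red [159.59375 212.03125] [157 206   6  13  32] [587.6 345.9]
pin [404.74299271 262.62450252] cup rim [ 509.4734452  -257.35035911]
bolt [507. 503.]
can [727. 313.]
tin [702. 211.]
scan [791.  67.]
tape [ 731. -246.]
mark [ 686. -420.]
cart [ 493. -527.]
```

View pics/z.png

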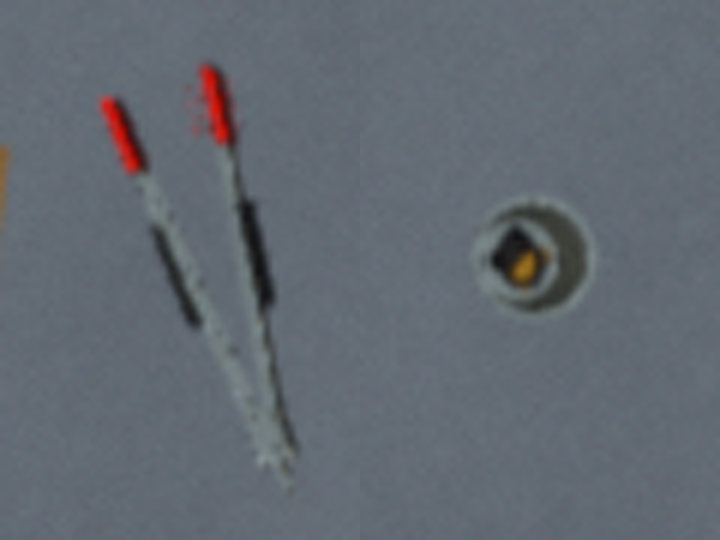

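The crop shows the tongs with pin at about (186,266) and jaws open. The rim centre of the cup is at about (344.2,232.7), with the brass nut visible inside. I'll move over the tongs for a close look and collect kinematic samples there.

```bash
cat >> h.py <<'E'
def inc(pos,Rm,s=None):
    s=s or manip.read_state();T=R.from_quat(s['tool_rot'])
    d=T.inv().apply(np.array(pos)-s['ee_pos'])/30;w=np.degrees((T.inv()*R.from_matrix(Rm)).as_rotvec())
    return d.round(2),w.round(1)
def frame(z,y):
    z=np.array(z,float);z/=np.linalg.norm(z);y=np.array(y,float);y-=z*(y@z);y/=np.linalg.norm(y)
    return np.stack([np.cross(y,z),y,z],1)
def log():
    s=manip.read_state();import json
    open('log.txt','a').write(json.dumps([list(map(float,s[k])) for k in('joints','ee_pos','tool_rot')])+'\n');return s
E
python3 - <<'E'
from h import *
s=log();a=np.radians(16.7)
print(inc((500,290,300),frame((0,0,-1),(np.sin(a),-np.cos(a),0))),inc((500,290,300),frame((0,0,-1),(-np.sin(a),np.cos(a),0))))
E
```

```text
(array([-11.91,  -4.01,  -2.87]), array([-0.000e+00,  1.000e-01,  1.416e+02])) (array([-11.91,  -4.01,  -2.87]), array([ -0.1,  -0. , -38.4]))
```

Emit:
arm_command([
  [-11.9,-4,-2.87,0,0,-38.4,1],
  [-11.9,-4,-2.87,0,0,-38.4,1],
  [-11.9,-4,-2.87,0,0,-38.4,1],
  [-11.9,-4,-2.87,0,0,-38.4,1],
  [-11.9,-4,-2.87,0,0,-38.4,1],
  [-11.9,-4,-2.87,0,0,-38.4,1],
  [-11.9,-4,-2.87,0,0,-38.4,1],
  [-11.9,-4,-2.87,0,0,-38.4,1],
  [-11.9,-4,-2.87,0,0,-38.4,1],
  [-11.9,-4,-2.87,0,0,-38.4,1],
  [-11.9,-4,-2.87,0,0,-38.4,1],
  [-11.9,-4,-2.87,0,0,-38.4,1],
])

```text
t: 1.2
ee_pos: [500.7, 289.8, 300.6]
tool_rot: [-0.144, 0.99, 0.0, -0.0]
contact_force: [-0.8, 0.5, -0.3]
opening: 92.0
grasp_force: 0.0
```

```bash
python3 - <<'E'
from h import *
s=log();c=cam('wrist');save(c,'w2.png');print(s['t'],s['ee_pos'],s['joints'].round(3))
f=c['frame'];hsv=cv2.cvtColor(f,cv2.COLOR_RGB2HSV)
r=cv2.inRange(hsv,(0,130,100),(8,255,255))|cv2.inRange(hsv,(172,130,100),(180,255,255))
n,l,st,ce=cv2.connectedComponentsWithStats(r)
for i in range(1,n):
  if st[i,4]>80:print('red',ce[i].round(1),st[i],onplane(c,ce[i],30,s)[:2].round(1))
a=np.radians(16.7)
print('cup hover',inc((470,-240,260),s=s,Rm=R.from_quat(s['tool_rot']).as_matrix()))
E
```

```text
1.2 [500.71940479 289.82959708 300.57818744] [ 0.316  0.125  1.466  0.     1.551 -1.544]
red [262.8 246.6] [260 233   7  28 123] [601.3 294.5]
red [300.1 246.4] [297 233   7  28 119] [585.7 346.4]
cup hover (array([  6.01, -16.64,   1.35]), array([-0.,  0.,  0.]))
```

View pics/w2.png

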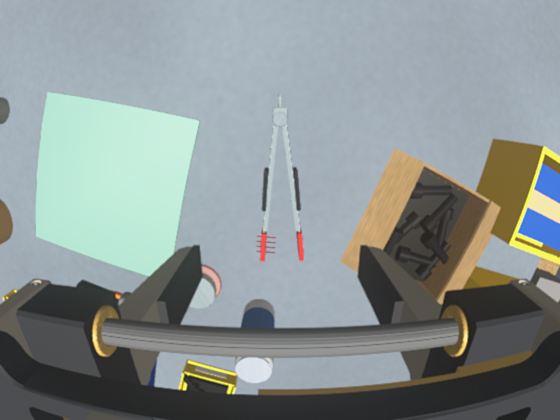

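The wrist view shows the tongs' pin at (280,117), grips at (265,189) and (296,188), and red jaws at (263,247) and (300,246). Next I'll go towards the cup.

Emit:
arm_command([
  [6,-16.6,0,0,0,0,1],
  [6,-16.6,0,0,0,0,1],
  [6,-16.6,0,0,0,0,1],
  [6,-16.6,0,0,0,0,1],
  [6,-16.6,0,0,0,0,1],
  [6,-16.6,0,0,0,0,1],
  [6,-16.6,0,0,0,0,1],
  [6,-16.6,0,0,0,0,1],
  [6,-16.6,0,0,0,0,1],
  [6,-16.6,0,20,0,0,1],
  [6,-16.6,0,20,0,0,1],
  [6,-16.6,0,20,0,0,1],
  [6,-16.6,0,20,0,0,1],
  [6,-16.6,0,20,0,0,1],
  [6,-16.6,0,20,0,0,1],
])

```text
t: 2.5
ee_pos: [470.3, -237.0, 299.9]
tool_rot: [-0.143, 0.975, -0.171, 0.025]
contact_force: [0.8, 0.4, -0.8]
opening: 92.0
grasp_force: 0.0
```

```bash
python3 - <<'E'
from h import *
s=log();print(s['t'],s['ee_pos'],s['joints'].round(3),R.from_quat(s['tool_rot']).as_matrix().round(3).tolist())
E
```

```text
2.5 [ 470.26293761 -237.02457857  299.91725546] [-0.557 -0.192  1.814 -0.239  1.264 -2.376] [[-0.958, -0.27, 0.098], [-0.287, 0.901, -0.326], [0.0, -0.34, -0.94]]
```

Emit:
arm_command([
  [0,0,0,0,7,0,1],
  [0,0,0,0,14,0,1],
  [0,0,0,0,20,0,1],
  [0,0,0,0,20,0,1],
])

```text
t: 2.83
ee_pos: [472.4, -235.0, 297.0]
tool_rot: [-0.114, 0.963, -0.193, -0.148]
contact_force: [1.0, 0.6, -0.7]
opening: 92.0
grasp_force: 0.0
```

```bash
python3 - <<'E'
from h import *
import json
from scipy.optimize import least_squares
s=log();print(s['t'],s['ee_pos'],s['joints'].round(3))
c=cam('wrist')
D=[json.loads(l) for l in open('log.txt')]
open('kin.py','w').write('''
import numpy as np
from scipy.spatial.transform import Rotation as R
def E(a,t): return R.from_euler(a,t)
def fk(q,p):
    a1,d,h,L2,a3,L3,L6,o6=p
    A=E('z',q[0]);P=np.array([0,0,h])+A.apply([a1,d,0])
    A=A*E('y',q[1]);P=P+A.apply([0,0,L2])
    A=A*E('y',q[2]);P=P+A.apply([a3,0,L3])
    A=A*E('z',q[3])*E('y',q[4])*E('z',q[5]+o6)
    return P+A.apply([0,0,L6]),A
''')
from kin import *
def res(p):
    o=[]
    for q,x,r in D:
        P,A=fk(q,p);o+=list(P-x)+list(300*(R.from_quat(r).inv()*A).as_rotvec())
    return np.array(o)
best=min((least_squares(res,[0,120,300,400,0,400,250,o]) for o in(0,1.57,3.14,-1.57)),key=lambda r:r.cost)
print(best.x.round(3),best.cost,res(best.x).reshape(-1,6).round(1))
np.save('p.npy',best.x)
E
```

```text
2.8333 [ 472.4003341  -235.03683225  297.00830638] [-0.404  0.092  1.582 -0.486  1.542 -2.177]
[  0.    119.9   298.1   385.7    47.8   519.1   322.098   1.571] 5.633418523979462e-19 [[-0. -0.  0. -0. -0.  0.]
 [ 0.  0. -0.  0. -0.  0.]
 [-0.  0. -0.  0.  0.  0.]
 [-0.  0.  0. -0.  0.  0.]]
```

```bash
cat >> kin.py <<'E'
p=np.load('p.npy');a1,d,h,L2,a3,L3,L6,o6=p
lo=np.array([-2.91,-.94,.18,-1.29,.17,-3]);hi=np.array([2.91,2.29,2.7,4.43,2.64,3])
g=np.arctan2(a3,L3);Lf=np.hypot(a3,L3)
def ik(P,Rm):
    w=np.array(P)-L6*Rm[:,2];r=np.hypot(w[0],w[1])
    if r<d: return None
    rho=np.sqrt(r*r-d*d);j1=np.arctan2(w[1],w[0])-np.arctan2(d,rho)
    zz=w[2]-h;c=(rho**2+zz**2-L2**2-Lf**2)/(2*L2*Lf)
    if abs(c)>1:return None
    b=np.arccos(c);j3=b-g;j2=np.arctan2(rho,zz)-np.arctan2(Lf*np.sin(b),L2+Lf*np.cos(b))
    e=((E('z',j1)*E('y',j2+j3)).inv()*R.from_matrix(Rm)).as_euler('ZYZ')
    j1=(j1+np.pi)%(2*np.pi)-np.pi
    j4=(e[0]-1.57+np.pi)%(2*np.pi)-np.pi+1.57
    j6=(e[2]-o6+np.pi)%(2*np.pi)-np.pi
    return np.array([j1,j2,j3,j4,e[1],j6])
def margin(q): return -9 if q is None else min((q-lo).min(),(hi-q).min())
E
cat > search.py <<'E'
from h import *; from kin import *
cup=np.array([510,-258,45.]);mat=np.array([592,13,0.]);up=np.array([0,0,1.])
def tool(psi,E,flip):
    hh=np.array([np.cos(psi),np.sin(psi),0]);z=np.cos(E)*hh-np.sin(E)*up
    return frame(z,np.cross(up,hh)*flip)
G=[]
for psi in np.radians(np.arange(0,360,15)):
  for Ed in (20,30,40):
    for fl in(1,-1):
      Rm=tool(psi,np.radians(Ed),fl);z=Rm[:,2]
      m=min(margin(ik(cup+z*18.7+k,Rm)) for k in([0,0,0],[0,0,80],-z*110))
      if m>.1:G.append((Ed,round(np.degrees(psi)),fl,Rm,m))
for Ed,ps,fl,Rm,m in G:
  c=Rm.T@up;best=[]
  for pf in range(0,360,15):
    for Ef in(-10,0,10,20,30):
      for roll in range(-180,180,10):
        Rf=tool(np.radians(pf),np.radians(Ef),fl)@R.from_euler('z',roll,degrees=True).as_matrix()
        cz=Rf@c
        if not -.5<cz[2]<-.34: continue
        z=Rf[:,2]
        ang=np.degrees(np.arccos(cz@-z))
        hh=np.r_[cz[:2],0]/np.hypot(*cz[:2])
        gp=np.array([592,13,125.])-hh*80
        q=ik(gp+z*18.7,Rf);mm=margin(q)
        if mm>.12:
          q0=ik(cup+[0,0,80]+Rm[:,2]*18.7,Rm)
          best.append((abs(q-q0)[3:].max(),pf,Ef,roll,round(cz[2],2),round(np.degrees(np.arctan2(cz[1],cz[0]))),round(mm,2),q.round(2)))
  best.sort(key=lambda b:b[0])
  print(Ed,ps,fl,round(m,2),'x up' if Rm[2,0]>0 else 'x dn',len(best),best[:1])
E
python3 search.py
```

```text
20 0 1 0.21 x dn 189 [(np.float64(1.6050812551168798), 120, -10, -110, np.float64(-0.38), -132, np.float64(0.21), array([-0.38,  1.39,  0.7 ,  1.21,  2.43,  0.63]))]
20 0 -1 0.21 x up 167 [(np.float64(1.347143225758133), 15, -10, 110, np.float64(-0.38), -93, np.float64(0.42), array([-0.35,  0.7 ,  2.28,  2.54,  1.62,  0.44]))]
30 0 1 0.2 x dn 268 [(np.float64(1.9107566583694817), 120, -10, -110, np.float64(-0.38), -122, np.float64(0.23), array([-0.37,  1.35,  0.77,  1.18,  2.41,  0.58]))]
30 0 -1 0.2 x up 248 [(np.float64(1.1036658634038763), 15, -10, 110, np.float64(-0.38), -103, np.float64(0.45), array([-0.34,  0.71,  2.25,  2.55,  1.59,  0.45]))]
40 0 1 0.2 x dn 309 [(np.float64(2.186949583936242), 210, 0, 120, np.float64(-0.38), 76, np.float64(0.19), array([-0.04,  1.36,  0.64, -1.  ,  2.45,  2.79]))]
40 0 -1 0.26 x up 284 [(np.float64(0.9375801663564334), 30, -10, 110, np.float64(-0.37), -99, np.float64(0.52), array([-0.51,  0.72,  2.18,  2.13,  1.62,  0.55]))]
20 15 1 0.47 x dn 189 [(np.float64(1.6388347865389088), 120, -10, -110, np.float64(-0.38), -132, np.float64(0.21), arra
[... 12892 characters left out ...]
1.05,  0.95,  0.37,  2.31, -0.69]))]
40 255 -1 0.27 x up 284 [(np.float64(1.9537032297535184), 120, 0, -120, np.float64(-0.38), -106, np.float64(0.12), array([-0.38,  1.2 ,  0.93,  0.99,  2.3 , -2.88]))]
20 300 1 0.16 x dn 189 [(np.float64(1.3467593690983612), 345, -10, -110, np.float64(-0.38), 93, np.float64(0.42), array([-0.37,  0.7 ,  2.28,  3.04,  1.59, -0.33]))]
20 300 -1 0.16 x up 167 [(np.float64(2.026894534231768), 315, -10, 110, np.float64(-0.38), -153, np.float64(0.23), array([ 0.29,  0.87,  1.76,  4.2 ,  1.49, -0.1 ]))]
40 345 -1 0.1 x up 284 [(np.float64(1.0101117651083964), 30, 0, 120, np.float64(-0.38), -104, np.float64(0.45), array([-0.52,  0.54,  2.25,  2.07,  1.4 ,  0.83]))]
```

```bash
cat > plan.py <<'E'
from h import *; from kin import *
from scipy.spatial.transform import Slerp
up=np.array([0,0,1.])
def tool(psi,E,fl=-1,roll=0):
    psi,E=np.radians([psi,E]);hh=np.array([np.cos(psi),np.sin(psi),0])
    return frame(np.cos(E)*hh-np.sin(E)*up,np.cross(up,hh)*fl)@R.from_euler('z',roll,degrees=True).as_matrix()
def path(p0,R0,p1,R1,n=25):
    sl=Slerp([0,1],R.from_matrix([R0,R1]));qs=[ik(p0+(p1-p0)*t,sl(t).as_matrix()) for t in np.linspace(0,1,n)]
    if any(q is None for q in qs):return -9,9
    return min(map(margin,qs)),np.abs(np.diff(qs,axis=0)).max()
E
python3 - <<'E'
from plan import *
R0=tool(45,30);c=R0.T@up;cup=np.array([510,-258,45.])
print('grasp',ik(cup+R0[:,2]*18.7,R0).round(2))
out=[]
for pf in range(15,106,15):
  for Ef in(0,10):
    for roll in(-130,-120,-110,110,120,130):
      Rf=tool(pf,Ef,-1,roll);cz=Rf@c
      if not -.5<cz[2]<-.34:continue
      hh=np.r_[cz[:2],0]/np.hypot(*cz[:2]);gp=np.array([592,13,118.])-hh*60
      R1=tool(45,30);g1=gp+[0,0,30]
      a=path(cup+[0,0,90]+R0[:,2]*18.7,R0,g1+R1[:,2]*18.7,R1);b=path(g1+R1[:,2]*18.7,R1,gp+Rf[:,2]*18.7,Rf)
      q=ik(gp+Rf[:,2]*18.7,Rf)
      if a[0]>.1 and b[0]>.15:print(pf,Ef,roll,'cz',cz.round(2),'m',a[0].round(2),b[0].round(2),b[1].round(2),q.round(2))
E
```

```text
grasp [-1.16  0.62  1.79  0.95  1.41 -0.88]
15 0 120 cz [-0.29 -0.85 -0.43] m 0.58 0.37 0.07 [-0.41  0.53  2.33  2.45  1.35  0.7 ]
15 10 130 cz [-0.4  -0.79 -0.46] m 0.6 0.34 0.09 [-0.4   0.35  2.36  2.37  1.06  1.  ]
30 0 120 cz [-0.06 -0.9  -0.43] m 0.54 0.43 0.07 [-0.59  0.55  2.27  2.01  1.43  0.81]
30 10 130 cz [-0.18 -0.87 -0.46] m 0.56 0.4 0.08 [-0.57  0.38  2.3   1.93  1.2   1.14]
45 0 120 cz [ 0.18 -0.88 -0.43] m 0.5 0.5 0.07 [-0.68  0.6   2.14  1.67  1.53  0.92]
45 10 130 cz [ 0.05 -0.89 -0.46] m 0.52 0.52 0.09 [-0.65  0.45  2.17  1.6   1.35  1.22]
60 0 120 cz [ 0.4  -0.81 -0.43] m 0.46 0.46 0.08 [-0.71  0.68  1.98  1.41  1.66  1.  ]
60 10 130 cz [ 0.28 -0.84 -0.46] m 0.48 0.48 0.1 [-0.68  0.54  2.01  1.34  1.51  1.28]
75 0 120 cz [ 0.6  -0.68 -0.43] m 0.44 0.44 0.09 [-0.69  0.76  1.79  1.21  1.8   1.07]
75 10 130 cz [ 0.49 -0.74 -0.46] m 0.45 0.45 0.11 [-0.67  0.64  1.82  1.15  1.68  1.31]
90 0 120 cz [ 0.75 -0.5  -0.43] m 0.42 0.42 0.1 [-0.64  0.87  1.58  1.05  1.96  1.11]
90 10 130 cz [ 0.66 -0.59 -0.46] m 0.43 0.43 0.11 [-0.62  0.75  1.63  0.98  1.85  1.32]
105 0 120 cz [ 0.85 -0.29 -0.43] m 0.42 0.42 0.11 [-0.58  0.97  1.37  0.9   2.13  1.12]
105 10 130 cz [ 0.79 -0.4  -0.46] m 0.42 0.42 0.12 [-0.57  0.87  1.42  0.83  2.02  1.3 ]
```

```bash
python3 - <<'E'
from plan import *
s=manip.read_state();R0=tool(45,30);cup=np.array([510,-258,46.]);z=R0[:,2]
T=R.from_quat(s['tool_rot']).as_matrix()
A=cup-z*100+[0,0,60]
print(inc(A,R0),path(np.array(s['ee_pos']),T,A,R0),path(A,R0,cup+18.7*z,R0))
print('leg2 in R0 frame/30:',(R0.T@[0,0,-60]/30).round(2),'then z',118.7/30)
E
```

```text
(array([-0.36, -0.7 ,  5.5 ]), array([-105.5,   38.8,  114.9])) (np.float64(0.708581372049101), np.float64(0.06699260922893013)) (np.float64(0.9096956036520958), np.float64(0.010788058588183658))
leg2 in R0 frame/30: [-1.73  0.    1.  ] then z 3.9566666666666666
```

```bash
python3 - <<'E'
from plan import *
s=manip.read_state();T=R.from_quat(s['tool_rot'])
w=np.radians([-105.5,38.8,114.9])
for t in np.linspace(0,1,7):print((T*R.from_rotvec(w*t)).as_matrix()[:,2].round(2))
E
```

```text
[-0.24 -0.4  -0.88]
[-0.36 -0.11 -0.92]
[-0.36  0.21 -0.91]
[-0.22  0.5  -0.84]
[ 0.03  0.68 -0.73]
[ 0.33  0.72 -0.61]
[ 0.61  0.61 -0.5 ]
```

Emit:
arm_command([
  [-0.36,-0.7,5.5,-105.5,38.8,114.9,1],
  [-0.36,-0.7,5.5,-105.5,38.8,114.9,1],
  [-0.36,-0.7,5.5,-105.5,38.8,114.9,1],
  [-0.36,-0.7,5.5,-105.5,38.8,114.9,1],
  [-0.36,-0.7,5.5,-105.5,38.8,114.9,1],
  [-0.36,-0.7,5.5,-105.5,38.8,114.9,1],
  [-0.36,-0.7,5.5,-105.5,38.8,114.9,1],
  [-0.36,-0.7,5.5,-105.5,38.8,114.9,1],
  [-0.36,-0.7,5.5,-105.5,38.8,114.9,1],
  [-0.36,-0.7,5.5,-105.5,38.8,114.9,1],
  [-0.36,-0.7,5.5,-105.5,38.8,114.9,1],
  [-0.36,-0.7,5.5,-105.5,38.8,114.9,1],
  [-0.36,-0.7,5.5,-105.5,38.8,114.9,1],
  [-0.36,-0.7,5.5,-105.5,38.8,114.9,1],
  [-0.36,-0.7,5.5,-105.5,38.8,114.9,1],
  [-0.36,-0.7,5.5,-105.5,38.8,114.9,1],
  [-0.36,-0.7,5.5,-105.5,38.8,114.9,1],
  [-0.36,-0.7,5.5,-105.5,38.8,114.9,1],
  [-0.36,-0.7,5.5,-105.5,38.8,114.9,1],
  [-0.36,-0.7,5.5,-105.5,38.8,114.9,1],
])

```text
t: 4.55
ee_pos: [448.1, -322.8, 160.3]
tool_rot: [0.755, 0.465, 0.417, -0.201]
contact_force: [0.2, -0.1, 0.2]
opening: 92.1
grasp_force: 0.0
```

```bash
python3 - <<'E'
from plan import *
s=manip.read_state();R0=tool(45,30);cup=np.array([510,-258,46.]);z=R0[:,2]
print(s['t'],s['joints'].round(2),inc(cup-z*100+[0,0,60],R0),inc(cup-z*100,R0),inc(cup+z*18.7,R0))
E
```

```text
4.55 [-1.25  0.49  1.58  0.7   1.75 -0.91] (array([-0.05, -0.05,  0.17]), array([-10.7,   4.3,  12.5])) (array([-1.68, -0.22,  1.32]), array([-10.7,   4.3,  12.5])) (array([-1.47,  0.54,  5.19]), array([-10.7,   4.3,  12.5]))
```

Emit:
arm_command([
  [0,0,0,-7,3,8,1],
  [-0.05,-0.05,0.17,-10.7,4.3,12.5,1],
  [-0.05,-0.05,0.17,-10.7,4.3,12.5,1],
  [-0.86,-0.1,0.7,-10.7,4.3,12.5,1],
  [-1.68,-0.22,1.3,-10.7,4.3,12.5,1],
  [-1.68,-0.22,1.3,-10.7,4.3,12.5,1],
])

```text
t: 5.05
ee_pos: [447.0, -316.2, 91.6]
tool_rot: [0.799, 0.333, 0.46, -0.196]
contact_force: [0.5, 1.4, -0.2]
opening: 91.4
grasp_force: 0.0
```

```bash
python3 - <<'E'
from plan import *
s=manip.read_state();c=cam('wrist');save(c,'w3.png');R0=tool(45,30);cup=np.array([510,-258,46.]);z=R0[:,2]
print(s['t'],s['ee_pos'],inc(cup+z*18.7,R0))
E
```

```text
5.05 [ 446.97340265 -316.1523464    91.60794542] (array([0.03, 0.11, 3.9 ]), array([-0.6, -0.1, -0. ]))
```

View pics/w3.png

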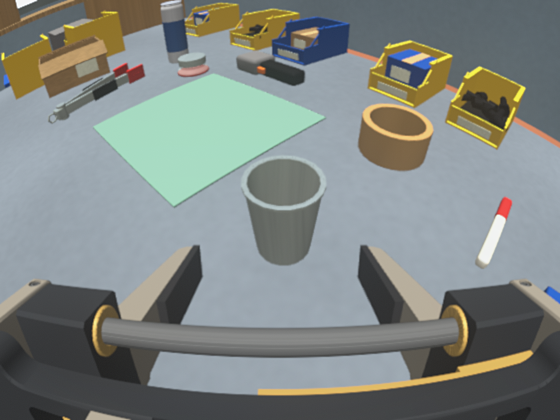

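The cup sits centred between the open fingers at (283,210), so I'll advance and grip it.

Emit:
arm_command([
  [0,0.1,1,-0.6,0,0,1],
  [0,0.1,2,-0.6,0,0,1],
  [0,0.1,3,-0.6,0,0,1],
  [0,0.1,3.9,-0.6,0,0,1],
  [0,0.1,3.9,-0.6,0,0,1],
  [0,0.1,3.9,-0.6,0,0,0.2],
  [0,0.1,3.9,-0.6,0,0,0.1],
  [0,0.1,3.9,-0.6,0,0,0.1],
  [0,0.1,3.9,-0.6,0,0,0],
  [0,0.1,3.9,-0.6,0,0,0],
  [0,0.1,3.9,-0.6,0,0,0],
  [0,0.1,3.9,-0.6,0,0,0],
], newtons=30)

```text
t: 6.1
ee_pos: [521.1, -249.6, 37.0]
tool_rot: [0.8, 0.331, 0.463, -0.189]
contact_force: [-1.3, -0.6, 3.9]
opening: 58.0
grasp_force: 29.8
```

```bash
python3 - <<'E'
from plan import *
s=manip.read_state();R0=tool(45,30);print(s['t'],s['ee_pos'],s['opening'],s['grasp_force'],s['contact_force'])
gp=np.array([590,72,118.])
print('up100',(R0.T@[0,0,100]/30).round(2));print('over',inc(gp+[0,0,30]+R0[:,2]*18.7,R0))
Rf=tool(45,10,-1,130)
print('final',inc(gp+Rf[:,2]*18.7,Rf),Rf@R0.T@up)
E
```

```text
6.1 [ 521.05321881 -249.59797345   37.04606668] 58.007334665193234 29.776053706737002 [-1.32014444 -0.63959646  3.85567442]
up100 [ 2.89 -0.   -1.67]
over (array([ 7.81, -5.97,  6.73]), array([ 0.2, -0. ,  0.1]))
final (array([ 7.16, -5.97,  7.19]), array([ 22.7,  10.3, 128.6])) [ 0.05257005 -0.88563896 -0.46138924]
```

Emit:
arm_command([
  [0.8,0,-0.5,0,0,0,0],
  [1.9,0,-1.1,0,0,0,0],
  [2.95,0,-1.7,0,0,0,0],
  [3.4,-0.6,-0.8,0,0,0,0],
  [4,-1.2,0.1,0,0,0,0],
  [4.6,-2,1.3,0,0,0,0],
  [5.2,-2.8,2.4,0,0,0,0],
  [5.8,-3.6,3.4,0,0,0,0],
  [6.4,-4.4,4.5,0,0,0,0],
  [7,-5.2,5.6,0,0,0,0],
  [7.8,-6,6.7,0,0,0,0],
  [7.8,-6,6.7,0,0,0,0],
  [7.8,-6,6.7,0,0,0,0],
])

```text
t: 7.18
ee_pos: [598.1, 89.4, 137.0]
tool_rot: [0.8, 0.333, 0.461, -0.192]
contact_force: [0.3, 0.2, -1.9]
opening: 58.3
grasp_force: 30.0
```

```bash
python3 - <<'E'
from plan import *
s=manip.read_state();print(s['t'],s['ee_pos'],s['joints'].round(2),s['opening'],s['grasp_force'],s['contact_force'])
gp=np.array([590,72,118.]);Rf=tool(45,10,-1,130);T=R.from_quat(s['tool_rot']).as_matrix()
print('final',inc(gp+Rf[:,2]*18.7,Rf),path(np.array(s['ee_pos']),T,gp+Rf[:,2]*18.7,Rf))
E
```

```text
7.1833 [598.11933451  89.44078766 137.00512416] [-0.56  0.12  2.19  1.29  1.07 -0.6 ] 58.303520631462085 29.951609411946265 [ 0.32127131  0.23265207 -1.87910327]
final (array([-0.64,  0.22,  0.38]), array([ 22.6,  10.9, 128.5])) (np.float64(0.5125607370247005), np.float64(0.08538995621530177))
```

Emit:
arm_command([
  [-0.1,0,0,1.2,0.5,6.4,0],
  [-0.1,0,0.1,2.4,1.1,13,0],
  [-0.1,0,0.1,3.6,1.7,19.3,0],
  [-0.2,0.1,0.1,4.8,2.2,26,0],
  [-0.2,0.1,0.1,6,2.8,32,0],
  [-0.2,0.1,0.1,7.2,3.3,38.5,0],
  [-0.3,0.1,0.2,8.4,3.9,45,0],
  [-0.3,0.1,0.2,9.6,4.4,51.5,0],
  [-0.3,0.1,0.2,10.8,5,58,0],
  [-0.4,0.1,0.2,12,5.5,64,0],
  [-0.4,0.1,0.2,13.2,6,70.5,0],
  [-0.4,0.1,0.3,14.4,6.5,77,0],
  [-0.5,0.2,0.3,22.6,10.9,128.5,0],
  [-0.5,0.2,0.3,22.6,10.9,128.5,0],
  [-0.6,0.2,0.4,22.6,10.9,128.5,0],
  [-0.64,0.2,0.4,22.6,10.9,128.5,0],
  [-0.64,0.2,0.4,22.6,10.9,128.5,0],
  [-0.64,0.2,0.4,22.6,10.9,128.5,0],
  [-0.64,0.2,0.4,22.6,10.9,128.5,0],
  [-0.64,0.2,0.4,22.6,10.9,128.5,0],
])

```text
t: 8.85
ee_pos: [604.1, 80.5, 114.2]
tool_rot: [-0.561, 0.521, -0.029, 0.642]
contact_force: [-0.9, -0.7, -1.2]
opening: 58.4
grasp_force: 29.8
```

Emit:
arm_command([
  [0,0,0,0,0,2,0],
  [0,0,0,0,0,2,0],
  [0,0,0,0,0,2,0],
  [0,0,0,0,0,2,0],
  [0,0,0,0,0,2,0],
  [0,0,0,0,0,2,0],
])

```text
t: 9.35
ee_pos: [604.8, 80.6, 115.3]
tool_rot: [-0.554, 0.528, -0.02, 0.643]
contact_force: [0.0, 0.8, -0.4]
opening: 58.4
grasp_force: 29.8
```

```bash
cat >>h.py <<'E'
def nuts(c,st=None,z=9.5,box=None):
    hsv=cv2.cvtColor(c['frame'],cv2.COLOR_RGB2HSV)
    br=cv2.inRange(hsv,(12,110,60),(32,255,255));bl=cv2.inRange(hsv,(0,0,0),(180,255,60));out=[]
    for nm,m,lo in(('brass',br,6),('black',bl,6)):
        n,l,stt,ce=cv2.connectedComponentsWithStats(m)
        for i in range(1,n):
            if stt[i,4]<lo:continue
            P=onplane(c,ce[i],z,st)
            if 440<P[0]<745 and -150<P[1]<175:out.append((nm,stt[i,4],ce[i].round(1),P[:2].round(1)))
    return out
E
python3 - <<'E'
from h import *
s=manip.read_state();print(s['t'],s['ee_pos'],s['opening'],R.from_quat(s['tool_rot']).as_matrix().round(2).tolist())
c=cam('top');a=cam('scene')
x=cv2.resize(c['frame'][150:300,200:360,::-1],None,fx=2.5,fy=2.5);y=cv2.resize(a['frame'][130:280,190:350,::-1],None,fx=2.5,fy=2.5)
cv2.imwrite('pics/d.png',np.hstack([x,y]));print(nuts(c))
E
```

```text
9.35 [604.84148823  80.55329757 115.34027041] 58.381626841595065 [[0.44, -0.56, 0.7], [-0.61, 0.38, 0.69], [-0.66, -0.73, -0.17]]
[('brass', np.int32(77), array([262.1, 225.6]), array([538.8,   7.5])), ('brass', np.int32(14), array([251.8, 235.6]), array([505.7,  42.4])), ('black', np.int32(8), array([269.8, 203. ]), array([614.4, -19. ])), ('black', np.int32(309), array([262.5, 231.3]), array([519.9,   6.4])), ('black', np.int32(48), array([243.8, 219.2]), array([561. ,  68.7])), ('black', np.int32(38), array([259.8, 221.8]), array([551.6,  14.9])), ('black', np.int32(88), array([277.4, 243.1]), array([479.8, -43. ])), ('black', np.int32(12), array([290.8, 242.5]), array([481.1, -87.8]))]
```

View pics/d.png

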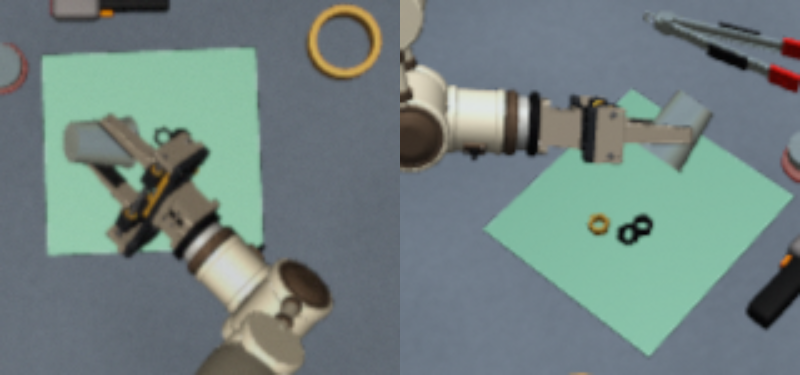

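All three nuts lie free on the mat: brass at scene pixel (269,220), blacks at (282,223) and (287,220). Now I'll lift the cup, right it and return it.

```bash
python3 - <<'E'
from plan import *
s=manip.read_state();T=R.from_quat(s['tool_rot']).as_matrix()
Rg=R.from_quat([.8,.331,.463,-.189]).as_matrix();P=np.array([521,-249.6,110.])
print('up60',(T.T@[0,0,60]/30).round(2),'tgt',inc(P,Rg),path(s['ee_pos']+[0,0,60],T,P,Rg))
E
```

```text
up60 [-1.31 -1.47 -0.34] tgt (array([ 5.61, -2.54, -9.54]), array([ -23. ,  -10.4, -130.5])) (np.float64(0.49607085696543285), np.float64(0.10108751134998872))
```

Emit:
arm_command([
  [-0.7,-0.8,-0.2,0,0,0,0],
  [-1.3,-1.5,-0.35,-1,-0.5,-6,0],
  [-1.3,-1.5,-0.35,-23,-10.4,-130.5,0],
  [-0.8,-1.7,-1.3,-23,-10.4,-130.5,0],
  [-0.3,-1.9,-2.2,-23,-10.4,-130.5,0],
  [0.2,-2.2,-3.1,-23,-10.4,-130.5,0],
  [0.8,-2.4,-4,-23,-10.4,-130.5,0],
  [1.4,-2.6,-5,-23,-10.4,-130.5,0],
  [2,-2.9,-6,-23,-10.4,-130.5,0],
  [2.6,-3.2,-7,-23,-10.4,-130.5,0],
  [3.2,-3.5,-8,-23,-10.4,-130.5,0],
  [3.8,-3.8,-9,-23,-10.4,-130.5,0],
  [4.3,-4,-9.9,-23,-10.4,-130.5,0],
  [4.3,-4,-9.9,-23,-10.4,-130.5,0],
  [4.3,-4,-9.9,-23,-10.4,-130.5,0],
  [4.3,-4,-9.9,-23,-10.4,-130.5,0],
  [4.3,-4,-9.9,-23,-10.4,-130.5,0],
  [4.3,-4,-9.9,-23,-10.4,-130.5,0],
  [4.3,-4,-9.9,-23,-10.4,-130.5,0],
  [4.3,-4,-9.9,-23,-10.4,-130.5,0],
])

```text
t: 11.12
ee_pos: [520.4, -249.4, 169.7]
tool_rot: [0.799, 0.333, 0.464, -0.187]
contact_force: [-0.4, -0.9, -1.9]
opening: 58.5
grasp_force: 29.9
```

```bash
python3 - <<'E'
from plan import *
s=manip.read_state();Rg=R.from_quat([.8,.331,.463,-.189]).as_matrix()
print(s['t'],s['ee_pos'],s['opening']);
for z in(110,50,40):print(inc((521,-249.6,z),Rg))
a=cam('scene');save(a,'s4.png');print(nuts(a))
E
```

```text
11.1167 [ 520.38201798 -249.36552093  169.73844414] 58.48603861326485
(array([-1.72,  0.  ,  1.  ]), array([0. , 0. , 0.3]))
(array([-3.45, -0.02,  2.  ]), array([0. , 0. , 0.3]))
(array([-3.74, -0.02,  2.17]), array([0. , 0. , 0.3]))
[('brass', np.int32(36), array([269.3, 219.3]), array([568.2, -35.6])), ('black', np.int32(59), array([283.9, 221.5]), array([607.6, -11.4]))]
```

View pics/s4.png

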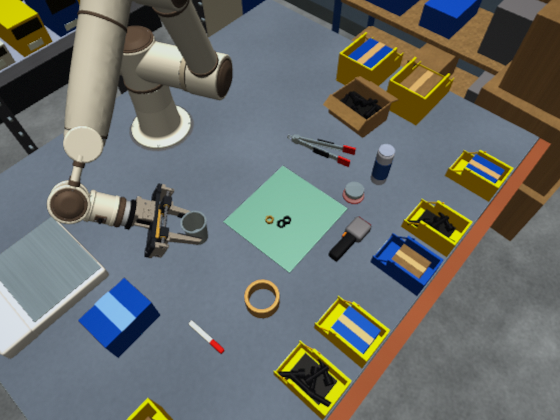

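The cup is upright in the gripper at (194,225) and the nuts are clear on the mat, so I'll lower it now.

Emit:
arm_command([
  [-1,0,0.58,0,0,0,0],
  [-2,0,1.15,0,0,0.3,0],
  [-3,0,1.73,0,0,0.3,0],
  [-3.4,0,1.97,0,0,0.3,0],
  [-3.57,0,2.06,0,0,0.3,0],
  [-3.65,0,2.11,0,0,0.3,0],
  [-3.68,0,2.13,0,0,0.3,0],
  [-3.68,0,2.13,0,0,0.3,0],
])

```text
t: 11.83
ee_pos: [521.4, -250.7, 43.1]
tool_rot: [0.801, 0.329, 0.463, -0.189]
contact_force: [-0.0, -0.4, -0.5]
opening: 57.9
grasp_force: 29.9
```

Emit:
arm_command([
  [-0.06,0,0.03,0,0,0,0],
  [-0.09,0,0.05,0,0,0,0],
  [-0.09,0,0.05,0,0,0,0],
])

```text
t: 12.08
ee_pos: [521.1, -250.2, 39.5]
tool_rot: [0.801, 0.329, 0.463, -0.19]
contact_force: [0.0, -0.5, -1.4]
opening: 58.2
grasp_force: 29.9
```

Emit:
arm_command([
  [-0.03,0,0.02,0,0,0,0],
  [-0.06,0,0.03,0,0,0,0],
  [-0.06,0,0.03,0,0,0,0],
  [-0.06,0,0.03,0,0,0,0],
])

```text
t: 12.42
ee_pos: [521.0, -250.0, 37.2]
tool_rot: [0.801, 0.329, 0.463, -0.19]
contact_force: [0.3, 0.0, -0.4]
opening: 58.2
grasp_force: 29.9
```

Emit:
arm_command([
  [-0.03,0,0.02,0,0,0,0],
  [-0.03,0,0.02,0,0,0,0],
  [-0.03,0,0.02,0,0,0,0],
])

```text
t: 12.67
ee_pos: [521.1, -249.8, 37.1]
tool_rot: [0.8, 0.329, 0.464, -0.191]
contact_force: [-1.3, 1.5, 6.1]
opening: 58.3
grasp_force: 29.7
```

Contact is made, so I'll release, wait, then back straight out along the tool.

Emit:
arm_command([
  [0,0,0,0,0,0,0.4],
  [0,0,0,0,0,0,0.6],
  [0,0,0,0,0,0,1],
  [0,0,0,0,0,0,1],
  [0,0,0,0,0,0,1],
  [0,0,0,0,0,0,1],
  [0,0,-0.5,0,0,0,1],
  [0,0,-1.5,0,0,0,1],
  [0,0,-2.7,0,0,0,1],
  [0,0,-4,0,0,0,1],
  [2,0,-5,0,0,0,1],
  [4,0,-5,0,0,0,1],
  [4,0,-5,0,0,0,1],
])

```text
t: 13.75
ee_pos: [470.2, -300.8, 216.9]
tool_rot: [0.802, 0.327, 0.463, -0.189]
contact_force: [0.3, -0.5, -0.7]
opening: 92.0
grasp_force: 0.0
```

```bash
python3 - <<'E'
from plan import *
s=manip.read_state();w=cam('wrist');b=cam('top');a=cam('scene')
print(s['t'],s['ee_pos'],s['opening'],nuts(b),nuts(a))
A=cv2.resize(a['frame'][190:265,170:310,::-1],None,fx=4,fy=4)
B=cv2.resize(w['frame'][:,:,::-1],(400,300));C=cv2.resize(b['frame'][195:270,240:300,::-1],None,fx=4,fy=4)
im=np.zeros((600,800,3),np.uint8);im[:300,:560]=A;im[300:,:400]=B;im[300:,400:640]=C
cv2.imwrite('pics/e.png',im)
# tongs pose from w2
import json
st=json.loads(open('log.txt').read().splitlines()[1]);st=dict(ee_pos=st[1],tool_rot=st[2])
f=dict(K=w['K'],hand_eye=w['hand_eye'])
for n,uv,z in(('pin',(280,117),25),('gL',(296,188),28),('gR',(265,189),28),('jR',(262.8,246.6),30),('jL',(300.1,246.4),30)):print(n,onplane(f,uv,z,st).round(1)[:2])
E
```

```text
13.75 [ 470.15228806 -300.82984975  216.87648428] 91.9721008969062 [('black', np.int32(35), array([271.4, 204.9]), array([607.9, -24.6]))] [('brass', np.int32(36), array([269.3, 219.3]), array([568.2, -35.6])), ('black', np.int32(59), array([283.9, 221.5]), array([607.6, -11.4]))]
pin [418.4 266. ]
gL [505.7 315.1]
gR [519.3 274.3]
jR [601.7 294.5]
jL [586.  346.4]
```

View pics/e.png

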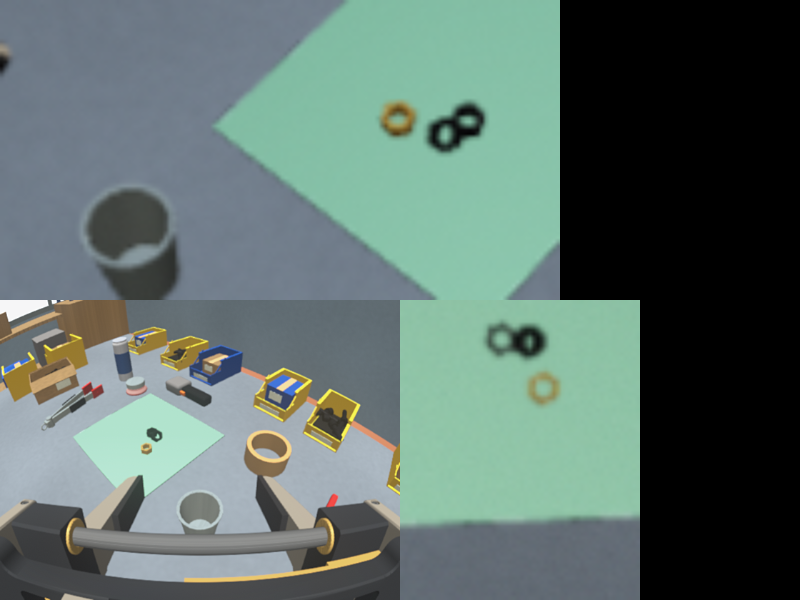

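The cup stands upright and empty. In the top crop the brass nut is at (275.8,217) and the blacks are at (272.5,205.2) and (265,204.7). I'll plan the move to the tongs.

```bash
python3 - <<'E'
from plan import *
b=cam('top');a=cam('scene')
for c,l in((b,[(275.8,217),(272.5,205.2),(265,204.7)]),(a,[(269.3,219.3),(281,223.2),(287,220)])):print([onplane(c,u,10)[:2].round(1) for u in l])
s=manip.read_state();T=R.from_quat(s['tool_rot']).as_matrix()
an=np.radians(17.2);dr=np.array([np.cos(an),np.sin(an),0]);Rt=frame((0,0,-1),(-dr[1],dr[0],0));print(Rt[:,0])
P=np.array([514,295.5,150.]);print(inc(P,Rt),path(np.array(s['ee_pos']),T,P,Rt),ik(P,Rt).round(2))
w=(R.from_matrix(T).inv()*R.from_matrix(Rt)).as_rotvec()
print([(R.from_matrix(T)*R.from_rotvec(w*t)).as_matrix()[2,2].round(2) for t in(.2,.4,.6,.8)])
E
```

```text
[array([567. , -38.7]), array([606.8, -28.2]), array([608.8,  -3.1])]
[array([568.3, -35.9]), array([605.1, -22.4]), array([611.5,  -1.4])]
[-0.95527836 -0.29570805 -0.        ]
(array([  5.62, -13.1 ,  14.03]), array([  77.5,  -19. , -134.4])) (np.float64(0.8462953380705875), np.float64(0.08219159073615989)) [ 0.32  0.26  1.61  0.    1.27 -1.55]
[np.float64(-0.59), np.float64(-0.72), np.float64(-0.86), np.float64(-0.96)]
```

Emit:
arm_command([
  [5.6,-13.1,14,77.5,-19,-134.4,1],
  [5.6,-13.1,14,77.5,-19,-134.4,1],
  [5.6,-13.1,14,77.5,-19,-134.4,1],
  [5.6,-13.1,14,77.5,-19,-134.4,1],
  [5.6,-13.1,14,77.5,-19,-134.4,1],
  [5.6,-13.1,14,77.5,-19,-134.4,1],
  [5.6,-13.1,14,77.5,-19,-134.4,1],
  [5.6,-13.1,14,77.5,-19,-134.4,1],
  [5.6,-13.1,14,77.5,-19,-134.4,1],
  [5.6,-13.1,14,77.5,-19,-134.4,1],
  [5.6,-13.1,14,77.5,-19,-134.4,1],
  [5.6,-13.1,14,77.5,-19,-134.4,1],
  [5.6,-13.1,14,77.5,-19,-134.4,1],
  [5.6,-13.1,14,77.5,-19,-134.4,1],
  [5.6,-13.1,14,77.5,-19,-134.4,1],
  [5.6,-13.1,14,77.5,-19,-134.4,1],
  [5.6,-13.1,14,77.5,-19,-134.4,1],
  [5.6,-13.1,14,77.5,-19,-134.4,1],
  [5.6,-13.1,14,77.5,-19,-134.4,1],
  [5.6,-13.1,14,77.5,-19,-134.4,1],
])

```text
t: 15.67
ee_pos: [513.2, 293.9, 148.3]
tool_rot: [-0.054, 0.997, 0.052, -0.023]
contact_force: [-0.4, -0.2, 0.4]
opening: 92.1
grasp_force: 0.0
```

```bash
python3 - <<'E'
from plan import *
s=manip.read_state();print(s['t'],s['ee_pos'])
an=np.radians(17.2);dr=np.array([np.cos(an),np.sin(an),0]);Rt=frame((0,0,-1),(-dr[1],dr[0],0))
print(inc((514,295.5,130),Rt),inc((514,295.5,4.5),Rt))
E
```

```text
15.6667 [513.22600275 293.93614451 148.30177867]
(array([-0.06, -0.02,  0.61]), array([  6.3,  -1.7, -11. ])) (array([-0.23, -0.46,  4.77]), array([  6.3,  -1.7, -11. ]))
```

Emit:
arm_command([
  [0,0,0.3,3.5,-0.9,-6,1],
  [-0.06,0,0.6,6.3,-1.7,-11,1],
  [-0.06,0,0.6,6.3,-1.7,-11,1],
  [-0.12,-0.15,1.8,6.3,-1.7,-11,1],
  [-0.18,-0.3,3,6.3,-1.7,-11,1],
  [-0.22,-0.42,4.3,6.3,-1.7,-11,1],
  [-0.23,-0.46,4.7,6.3,-1.7,-11,1],
  [-0.23,-0.46,4.77,6.3,-1.7,-11,1],
  [-0.23,-0.46,4.77,6.3,-1.7,-11,1],
])

```text
t: 16.42
ee_pos: [514.9, 296.5, 6.5]
tool_rot: [-0.146, 0.989, 0.002, 0.0]
contact_force: [0.5, -0.5, 0.9]
opening: 91.6
grasp_force: 0.0
```

Emit:
arm_command([
  [0,0,0,0,0,0,0.3],
  [0,0,0,0,0,0,0.12],
  [0,0,0,0,0,0,0.06],
  [0,0,0,0,0,0,0.06],
  [0,0,0,0,0,0,0.06],
  [0,0,0,0,0,0,0.06],
  [0,0,0,0,0,0,0.06],
  [0,0,0,0,0,0,0.06],
], newtons=15)

```text
t: 17.08
ee_pos: [515.6, 297.0, 7.3]
tool_rot: [-0.147, 0.989, 0.002, 0.002]
contact_force: [0.5, -1.5, 3.0]
opening: 48.8
grasp_force: 9.4
```

Emit:
arm_command([
  [0,0,-0.3,0,0,0,0.06],
  [0,0,-1,0,0,0,0.06],
  [0,0,-2,0,0,0,0.06],
  [0,0,-3,0,0,0,0.06],
  [0,0,-4,0,0,0,0.06],
  [0,0,-4,0,0,0,0.06],
  [0,0,-4,0,0,0,0.06],
])

```text
t: 17.67
ee_pos: [515.9, 297.4, 129.1]
tool_rot: [-0.147, 0.989, 0.002, 0.003]
contact_force: [1.1, -0.0, -2.0]
opening: 48.7
grasp_force: 7.8
```

```bash
python3 - <<'E'
from plan import *
s=manip.read_state();w=cam('wrist');save(w,'w5.png');print(s['t'],s['ee_pos'],s['opening'],s['grasp_force'],R.from_quat(s['tool_rot']).as_matrix().round(3).tolist())
hsv=cv2.cvtColor(w['frame'],cv2.COLOR_RGB2HSV)
r=cv2.inRange(hsv,(0,130,80),(8,255,255))|cv2.inRange(hsv,(172,130,80),(180,255,255))
n,l,st,ce=cv2.connectedComponentsWithStats(r)
for i in range(1,n):
  if st[i,4]>80:print('red',ce[i].round(1),st[i],(R.from_quat(s['tool_rot']).inv().apply(onplane(w,ce[i],s['ee_pos'][2]-5+30,s)-s['ee_pos'])).round(1))
E
```

```text
17.6667 [515.87176203 297.35464313 129.11108275] 48.6838004636088 7.772346662850396 [[-0.957, -0.291, 0.006], [-0.291, 0.957, 0.006], [-0.007, 0.004, -1.0]]
red [245.3 375.4] [228 360  42  29 567] [-65.  -20.4 -24.6]
red [317.9 375.6] [312 361  13  28 314] [-65.6  23.2 -24.4]
```

View pics/w5.png

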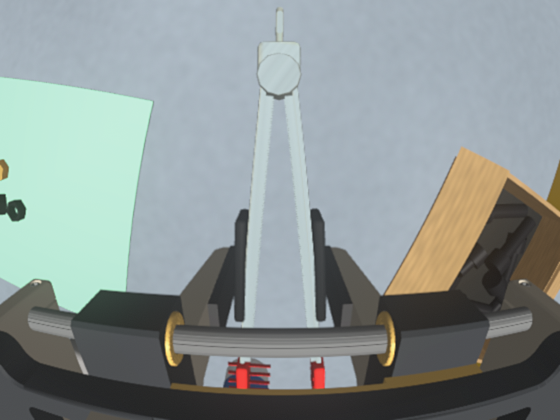

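The tongs hang level and symmetric: pin at (279,72), both grips in the pads, and red jaws near (242,375) and (318,375). Next I'll hover over the brass nut.

```bash
python3 - <<'E'
from plan import *
s=manip.read_state();an=np.radians(10);Rt=frame((0,0,-1),(-np.sin(an),np.cos(an),0));T=R.from_quat(s['tool_rot']).as_matrix()
P=np.array([481,-52.6,70.]);print(inc(P,Rt),inc(P+[0,0,59],Rt),path(np.array(s['ee_pos']),T,P,Rt),ik(P,Rt))
E
```

```text
(array([  4.47, -10.82,   1.84]), array([0.2, 0.2, 6.9])) (array([  4.46, -10.82,  -0.12]), array([0.2, 0.2, 6.9])) (np.float64(0.723472657112582), np.float64(0.0305819765951858)) [-0.35932642  0.09250137  1.97652734  0.          1.07256394 -2.10465567]
```

Emit:
arm_command([
  [0.3,-0.6,0,0,0,0.5,0.06],
  [0.7,-1.6,0,0,0,1,0.06],
  [1.1,-2.7,0,0,0,2,0.06],
  [1.55,-3.8,0,0,0,2.5,0.06],
  [2,-4.9,0,0,0,3,0.06],
  [2.5,-6,0,0,0,4,0.06],
  [2.9,-7.1,0,0,0,5,0.06],
  [3.4,-8.2,0,0,0,6,0.06],
  [3.8,-9.3,0,0,0,6.9,0.06],
  [4.2,-10.2,0.3,0.2,0.2,6.9,0.06],
  [4.47,-10.8,1,0.2,0.2,6.9,0.06],
  [4.47,-10.8,1.8,0.2,0.2,6.9,0.06],
  [4.47,-10.8,1.8,0.2,0.2,6.9,0.06],
  [4.47,-10.8,1.8,0.2,0.2,6.9,0.06],
])

```text
t: 18.88
ee_pos: [478.3, -51.0, 68.9]
tool_rot: [-0.087, 0.996, 0.002, -0.003]
contact_force: [0.1, -0.0, 0.0]
opening: 48.9
grasp_force: 7.8
```

```bash
python3 - <<'E'
from plan import *
s=manip.read_state();print(s['t'],s['ee_pos'],s['opening'],s['grasp_force'])
b=cam('top');a=cam('scene')
def reds(c,x0,x1,y0,y1):
  hsv=cv2.cvtColor(c['frame'],cv2.COLOR_RGB2HSV);r=cv2.inRange(hsv,(0,130,80),(8,255,255))|cv2.inRange(hsv,(172,130,80),(180,255,255))
  n,l,st,ce=cv2.connectedComponentsWithStats(r)
  return [(ce[i].round(1),st[i].tolist()) for i in range(1,n) if st[i,4]>8 and x0<ce[i,0]<x1 and y0<ce[i,1]<y1]
print('top',reds(b,230,310,160,260));print('scene',reds(a,215,345,150,260));print(nuts(a),[x for x in nuts(b) if x[0]=='brass'])
A=cv2.resize(a['frame'][170:260,200:300,::-1],None,fx=4,fy=4);B=cv2.resize(b['frame'][180:270,240:340,::-1],None,fx=4,fy=4)
cv2.imwrite('pics/f.png',np.hstack([A,B]))
E
```

```text
18.8833 [478.28395609 -51.04262961  68.86111851] 48.907691179043 7.772437379544499
top [(array([282.5, 216.4]), [281, 210, 4, 13, 26]), (array([266.8, 217.2]), [266, 214, 3, 7, 12])]
scene [(array([271.4, 197.8]), [265, 195, 13, 7, 38]), (array([262.1, 210.5]), [256, 206, 13, 10, 54])]
[('brass', np.int32(30), array([269.5, 219.7]), array([569.6, -36.3])), ('black', np.int32(59), array([283.9, 221.5]), array([607.6, -11.4]))] []
```

View pics/f.png

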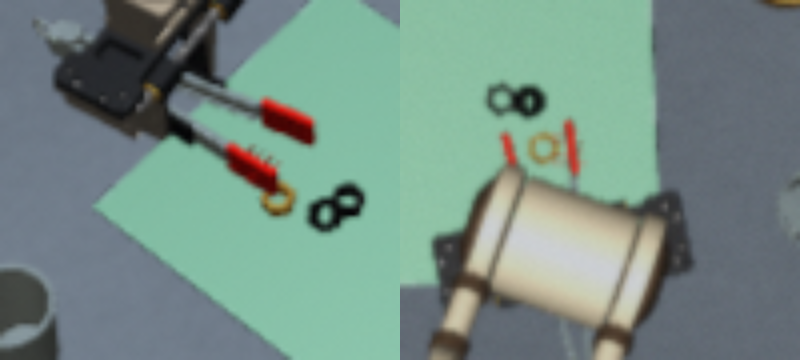

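```bash
python3 - <<'E'
from plan import *
s=manip.read_state();b=cam('top');a=cam('scene')
tip=lambda uv:onplane(b,uv,94)[:2]
r,l=tip((282,210.3)),tip((266.5,213.5));nut=np.array([568.3,-37.5])
hsv=cv2.cvtColor(b['frame'],cv2.COLOR_RGB2HSV)
x=R.from_quat(s['tool_rot']).as_matrix();dr=-x[:2,0];n=np.array([-dr[1],dr[0]]);e=s['ee_pos'][:2]
for nm,p in(('rtip',r),('ltip',l),('nut',nut),('blk',np.array([606,-25]))):print(nm,p.round(1),((p-e)@dr).round(1),((p-e)@n).round(1))
# tip heights: scene lower corner pixels -> triangulate right jaw tip (top corner) with top view
def tri(u,v):
    o1,d1=ray(b,u);o2,d2=ray(a,v);A=np.stack([d1,-d2],1);t=np.linalg.lstsq(A,o2-o1,rcond=None)[0];return ((o1+d1*t[0]+o2+d2*t[1])/2).round(1)
print(tri((282,210.3),(269,214)),tri((266.5,213.5),(278.3,200.5)))
an=np.radians(10);Rt=frame((0,0,-1),(-np.sin(an),np.cos(an),0));D=np.array([np.cos(an),np.sin(an)])
print(inc((*(nut-88*D),12.5),Rt),nut-88*D)
E
```

```text
rtip [584.4 -59.1] 100.5 -25.6
ltip [574.8  -9.4] 99.7 24.9
nut [568.3 -37.5] 88.5 -1.5
blk [606 -25] 127.8 4.2
[586.5 -57.3  85.8] [577.2  -6.9  91. ]
(array([ 0.01, -0.03,  2.  ]), array([-0.1,  0.1,  0.1])) [481.63691773 -52.78103963]
```

Emit:
arm_command([
  [-0.17,-0.03,0,0,0,0,0.06],
  [-0.17,-0.03,0.5,0,0,0,0.06],
  [-0.17,-0.03,1,0,0,0,0.06],
  [-0.17,-0.03,1.5,0,0,0,0.06],
  [-0.17,-0.03,1.75,0,0,0,0.06],
  [-0.17,-0.03,1.87,0,0,0,0.06],
  [-0.17,-0.03,1.9,0,0,0,0.06],
  [-0.17,-0.03,1.9,0,0,0,0.06],
  [-0.17,-0.03,1.9,0,0,0,0.06],
])

```text
t: 19.83
ee_pos: [486.9, -52.3, 15.2]
tool_rot: [-0.087, 0.996, -0.0, 0.001]
contact_force: [-0.4, 0.4, -0.3]
opening: 48.5
grasp_force: 7.8
```

```bash
python3 - <<'E'
from plan import *
s=manip.read_state();b=cam('top');a=cam('scene');print(s['ee_pos'],s['contact_force'],s['opening'],[x for x in nuts(a)+nuts(b) if x[0]=='brass'])
A=cv2.resize(a['frame'][180:250,220:300,::-1],None,fx=5,fy=5);B=cv2.resize(b['frame'][190:260,240:320,::-1],None,fx=5,fy=5)
cv2.imwrite('pics/g.png',np.hstack([A,B]))
E
```

```text
[486.94160949 -52.31421682  15.19277153] [-0.44115196  0.38784605 -0.31674469] 48.47345702021681 [('brass', np.int32(7), array([240.4, 204.1]), array([460.8, -54.6])), ('brass', np.int32(30), array([269.5, 218.5]), array([566.7, -33.2]))]
```

View pics/g.png

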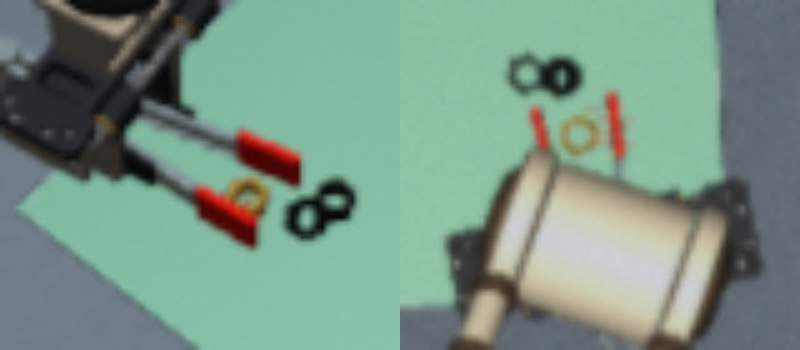

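The brass nut sits between the red jaws and clear of the blacks. I'll lower slightly and squeeze.

Emit:
arm_command([
  [0,0,0.1,0,0,0,0.06],
  [0,0,0.1,0,0,0,0.06],
  [0,0,0.1,0,0,0,0],
  [0,0,0.1,0,0,0,-0.05],
  [0,0,0.1,0,0,0,-0.1],
  [0,0,0.1,0,0,0,-0.15],
  [0,0,0.1,0,0,0,-0.25],
  [0,0,0.1,0,0,0,-0.35],
  [0,0,0.1,0,0,0,-0.5],
  [0,0,0.1,0,0,0,-0.5],
  [0,0,0.1,0,0,0,-0.5],
  [0,0,0.1,0,0,0,-0.5],
], newtons=45)

```text
t: 20.93
ee_pos: [486.1, -52.1, 11.3]
tool_rot: [-0.087, 0.996, -0.0, -0.0]
contact_force: [0.6, -0.1, -0.4]
opening: 38.5
grasp_force: 45.0
```

The opening of 38.5 mm matches the nut's flats being clamped. Now I'll lift.

Emit:
arm_command([
  [0,0,-0.2,0,0,0,-0.5],
  [0,0,-0.6,0,0,0,-0.5],
  [0,0,-1.1,0,0,0,-0.5],
  [0,0,-1.7,0,0,0,-0.5],
  [0,0,-2.4,0,0,0,-0.5],
  [0,0,-3.1,0,0,0,-0.5],
  [0,0,-3.8,0,0,0,-0.5],
  [0,0,-4.5,0,0,0,-0.5],
  [0,0,-5.1,0,0,0,-0.5],
  [0,0,-5.6,0,0,0,-0.5],
  [0,0,-6,0,0,0,-0.5],
  [0,0,-6,0,0,0,-0.5],
  [0,0,-6,0,0,0,-0.5],
  [0,0,-6,0,0,0,-0.5],
])

```text
t: 22.1
ee_pos: [485.5, -51.8, 190.1]
tool_rot: [-0.087, 0.996, 0.0, -0.001]
contact_force: [-0.3, -0.4, -1.6]
opening: 38.1
grasp_force: 45.0
```

```bash
python3 - <<'E'
from plan import *
s=manip.read_state();b=cam('top');a=cam('scene');print(s['t'],s['ee_pos'],s['contact_force'],s['opening'],s['grasp_force'])
A=cv2.resize(a['frame'][90:260,160:320,::-1],None,fx=2.5,fy=2.5);B=cv2.resize(b['frame'][100:270,230:390,::-1],None,fx=2.5,fy=2.5)
cv2.imwrite('pics/k.png',np.hstack([A,B]))
E
```

```text
22.1 [485.45993893 -51.80365531 190.14426673] [-0.2570343  -0.42114726 -1.62937626] 38.070325288948446 44.985074400901794
```

View pics/k.png

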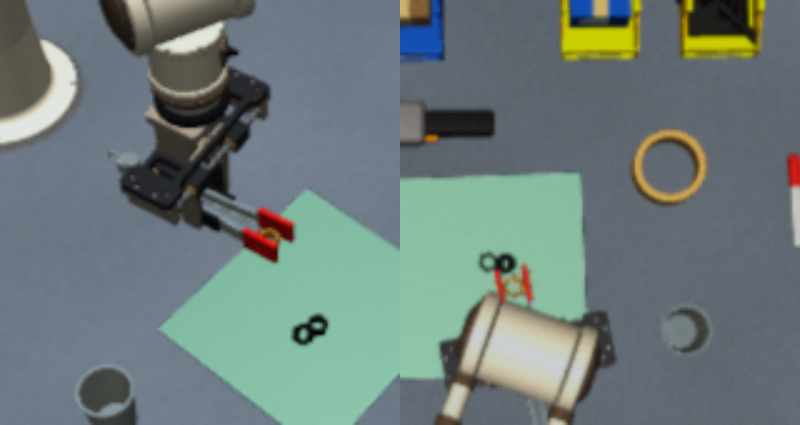

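The brass nut is clamped between the jaws in the air, at crop pixel (270,238). The blacks are on the mat at (310,329) and the cup stands upright. I'll let it settle for a moment, then hand in.

Emit:
arm_command([
  [0,0,0,0,0,0,-0.5],
  [0,0,0,0,0,0,-0.5],
  [0,0,0,0,0,0,-0.5],
  [0,0,0,0,0,0,-0.5],
  [0,0,0,0,0,0,-0.5],
  [0,0,0,0,0,0,-0.5],
])

```text
t: 22.7
ee_pos: [486.2, -52.1, 191.3]
tool_rot: [-0.087, 0.996, -0.0, -0.0]
contact_force: [1.0, 1.3, -2.0]
opening: 38.5
grasp_force: 45.0
```

```bash
python3 -c "
from rig import manip
print(manip.close_job())"
```

```text
the job is handed in; nothing more can be done
None
```

I handed the job in at about 23 s, with the brass nut clamped in the tongs roughly 18 cm above the table, the black nuts on the mat and the empty cup standing upright; no verdict was returned.

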